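# Clamp two sample pots on a shaker and wedge the clamp bar fast

### The job

Secure the two sample pots on the shaker for a run: slide the clamp bar up until both pots are held between it and the fence, then push the red thumb wedge firmly in along its ramp until it jams the bar fast, and let go. The last user may have left the wedge nipping the bar: if the bar does not slide freely, draw the wedge back until it does before closing the bar. Keep the pots standing.

Things in the scene. Friction and masses are not known exactly. Their poses are not given: they have to be found in the camera images.
- shaker: Bench shaker, 250 x 230 mm, fixed to the worktop; origin at the centre of its underside; its front panel looks to its -x. The top of the black rubber mat on its plate is 78 mm above the origin ('the mat'). A fence stands along the far (+x) edge of the plate.
- fence_face (a point): Middle of the fence's rubber inner face (facing the pots), at the height of the mat; axes as the shaker's. The fence is 204 mm long in y, 28 mm high above the mat, 14 mm thick.
- lock_block (a point): Centre of the lock block's foot, at the height of the mat; axes as the shaker's. The dark block with two sloping steel keepers stands near the shaker's front: 42 mm in x, 54 mm in y, up to 38 mm above the mat. The bar's shank (24 mm wide) runs through it along x, the wedge across it along y, over the shank.
- clamp_bar (a joint): Travel of the clamp bar (m), 0 = fully drawn back to the front, growing along the shaker's +x toward the pots (limit 0.085; about 0.070 when both pots are held). Free, it slides with about 2 N (some 4 N while pushing the pots) and stays where it is left; with the wedge nipped on it, it resists with 5 to 20 N.
- bar_face (a point): Middle of the clamp bar's rubber front face (toward the pots), at the height of the mat; axes as the shaker's; moves with the bar. The bar is 195 mm long in y, 15 mm thick in x, 28 mm high above the mat.
- bar_knob (a point): Point to grip on the black upright knob of the bar, 21 mm in diameter, its top 53 mm above the mat; the point lies on its axis 41 mm above the mat, 36 mm behind bar_face (-x). Moves with the bar.
- thumb_wedge (a joint): Travel of the wedge (m), 0 = drawn fully back (captive); it goes in along the shaker's +y, sinking 8 degrees. Alone it slides with 5 N. It touches the brass strip on the shank somewhere between 0.015 and 0.023 (hidden wear), then tightens within some 1 to 4 mm: pushed with 12 to 20 N it jams and stays. It may start loose or nipped; below 0.012 it is always free. Drawing it back takes up to 20 N.
- wedge_tab (a point): Centre of the upper part of the wedge's red thumb tab, a plate 26 mm wide in x and 12 mm thick in y at the wedge's -y end; the tab's top is 16 mm above this point, the point 38 to 43 mm above the mat; moves with the wedge; axes as the shaker's. Push it on its -y side, or pinch it across x or y.
- pot_red: Sample pot with a red screw lid, 58 mm high; white body 52 mm in diameter up to 44 mm, lid 57 mm; about 0.12 kg; origin at the centre of its underside. Stands loose on the mat, 2 to 14 mm short of the fence, left or right of the middle.
- pot_blue: The same pot with a blue lid, beside the red one on the other half of the mat.

How it is judged (in metres and radians):
On the way, in this order (a step that is already met when the one before it is completed fails the run):
1. with the wedge slack (pressing on the bar with less than 3 N), the bar has been slid up so that both pots are held between it and the fence, within 3 mm (x of each of pot_red, pot_blue in the frame of bar_face below 0.029 m and x of each of pot_red, pot_blue in the frame of fence_face above -0.029 m and contact force between thumb_wedge and clamp_bar below 3 N), for 0.2 s.
2. the wedge is jammed on the bar (pressing on it with more than 6 N) (contact force between thumb_wedge and clamp_bar above 6 N), for 0.2 s.
At the end, for the whole second after the job is handed in: Both pots stand upright between the clamp bar and the fence with at most 3 mm of play on either side, and the thumb wedge, left to itself, stays jammed on the bar with more than 6 N; nothing moves (x of each of pot_red, pot_blue in the frame of bar_face below 0.029 m and x of each of pot_red, pot_blue in the frame of fence_face above -0.029 m and angle between each of pot_red, pot_blue's own z axis and vertical below 0.1 rad and contact force between thumb_wedge and clamp_bar above 6 N and velocity of joint clamp_bar below 0.005 m/s and velocity of joint thumb_wedge above -0.005 m/s); the robot touches nothing.
It fails at once if a pot is tipped over (angle between any of pot_red, pot_blue's own z axis and vertical above 0.35 rad).
It also fails if it takes over 58 s, if anything falls off the work surface, if the arm or the gripper's body presses on something with over 40 N, if the wrist force passes 120 N, or if a joint passes its speed limit or range.

### The arm

A 6-joint arm with a two-finger parallel gripper is mounted at the origin on a cart in front of the work surface, level with it; the furniture and walls round the work are solid. World frame = base frame: x ahead of the robot, y to its left, z up, the work surface at z = 0. Lengths are in m, angles in degrees, forces in N, time in s.
With the tool pointing down it reaches from about 0.35 to 0.875 m from the base axis. Payload 4.2 kg.
Tool frame: the origin (TCP) lies between the finger pads; the fingertips stand 19 mm ahead of it and the grasp point (between the pads) is the TCP; z points along the fingers, y is the line along which they close (so a half turn about z gives the same grasp; the last joint's range is limited). The gripper opens to 87 mm and grips with 3 to 60 N. Pads are 19 mm wide; open, the fingers measure 117 mm over their backs; the gripper's body (75 mm by 190 mm) begins 51 mm behind the grasp point.
Start: joints at [-56.975, 22.042, 0.453, 0, -68.411, -14.817], TCP at [0.195, -0.594, 0.242] pointing down, gripper open.
Joint ranges: [-179.83, 179.83], [-69.29, 118.12], [-61.27, 80.66], [-181.25, 117.63], [-171.15, -9.14], [-177.46, 177.46]. Speed limits (degrees/s): [159.86, 159.86, 180, 180, 180, 180].

### API

Orientations are given as a 3x3 rotation matrix whose columns are the frame's x, y, z axes.
In Python, from station import r gives the robot as it stands.
- The arm moves only by the tool drive_tool, never from a script. Its argument "steps" is one flat list of numbers, 7 for each row, row after row: the turn, a rotation vector about the tool's x, y, z in rad, then the shift along the tool's x, y, z in m, then the opening, from 0 (shut) to 1 (fully open). A call has 1 to 10 rows; each row shifts and turns the commanded pose from where the row before left it, along the tool's axes as they then stand; what a row does not reach is not made up. A row lasts 1/12 s, in which the tool goes at most 41.7 mm and 7.16 degrees, less where a joint would pass 70% of its speed; a pose out of reach is approached as far as the arm can. A call is refused whole if a number of a shift passes 0.0417 or a number of a turn 0.125, either way. A call with a gripper value outside its range is refused whole. The fingers move at their own pace and stop on an object; the grip force is fixed at half the most. Time passes only in rows, so rows that do not move let the fingers close. It gives the time, the measured TCP pose, the force, the opening and the grip force at its end, in the units of the state.
- r.sense(): the state, without advancing time (a new reading comes with each control period).
- r.capture(name): name is "scene" or "top" or "wrist"; returns the picture (420x560x3 uint8, blue, green, red); there is no depth.
- r.camera_params(name): a dict with "camera_matrix" (3x3 intrinsics, pixels), "k1" (the pictures are not rectified: a ray, as slopes to the right and down, at radius r is drawn at 1 + k1 r^2 times it, then the intrinsics apply), "extrinsics" (4x4, takes a point from world to camera coordinates). Camera axes: x right, y down, z forward; pixel columns grow to the right and rows downward; lengths in m; the calibration is good to about 2 mm. A picture is of the moment at which its call begins: read the wrist's pose just before it. camera_params takes no time and is no camera call; for the wrist camera it gives the pose at the moment of the call.
- r.finish_job(): hands the job in; it is judged then, once.
The state is a dict: "time_s": time; "joints": joint angles; "joint_velocities": joint speeds; "effort": joint torques, N m; "tcp_pos": TCP position; "ee_rot": TCP orientation; "wrist_force": force on the tool from outside, world axes, zero at the start; "moment": the same for the moment, N m; "gripper_width": opening from 0.0 (shut) to 1.0 (fully open); "gripper_force": force on a finger pad.
Only numpy, scipy, OpenCV 4.12 (cv2) and the standard library are available. Lean on these libraries where they do the work, as an engineer would, in place of code of your own. Each camera call takes 0.05 s, during which the arm holds its last target. There are 200 camera calls.

## Working session

There is one attempt and no reset: what is moved stays moved. The work goes in short steps, Python scripts to look and compute and a tool call to move; the robot and the scene stay as the last step left them, time stands still between calls to the robot, and variables do not carry over. Pictures are saved under pics/ and viewed, at most 10 in all, crops included, and the job is handed in when it is done.

Besides the shell and the picture viewer there is one more tool, called after "Request:" as a command line: name --argument value ..., lists and objects as JSON in quotes. drive_tool: Moves the arm, as the interface text tells. Its arguments: {"type":"object","properties":{"steps":{"type":"array"}},"required":["steps"]}

```bash
mkdir -p pics; ls
python3 - <<'E'
from station import r
import cv2,numpy as np
s=r.sense();print(s['time_s'],s['tcp_pos'],np.round(s['ee_rot'],3).tolist(),s['gripper_width'])
for n in['scene','top']:
    cv2.imwrite(f'pics/{n}0.png',r.capture(n)); p=r.camera_params(n);print(n,np.round(p['camera_matrix'],1).tolist(),p['k1'],np.round(p['extrinsics'],3).tolist())
E
```

```text
pics
0.0 [ 0.19514327 -0.59315122  0.24044468] [[-0.95, -0.312, -0.001], [-0.312, 0.95, 0.002], [0.0, 0.002, -1.0]] 0.9996307984206818
scene [[500.8, 0.0, 279.7], [0.0, 500.8, 215.6], [0.0, 0.0, 1.0]] -0.13320889294601776 [[-0.773, -0.634, 0.01, 0.48], [-0.472, 0.565, -0.677, 0.344], [0.424, -0.529, -0.736, 0.664], [0.0, 0.0, 0.0, 1.0]]
top [[387.9, 0.0, 279.5], [0.0, 387.9, 208.4], [0.0, 0.0, 1.0]] -0.013641447871822674 [[-0.02, -1.0, -0.011, 0.028], [-0.995, 0.021, -0.101, 0.614], [0.101, 0.009, -0.995, 0.872], [0.0, 0.0, 0.0, 1.0]]
```

View pics/top0.png

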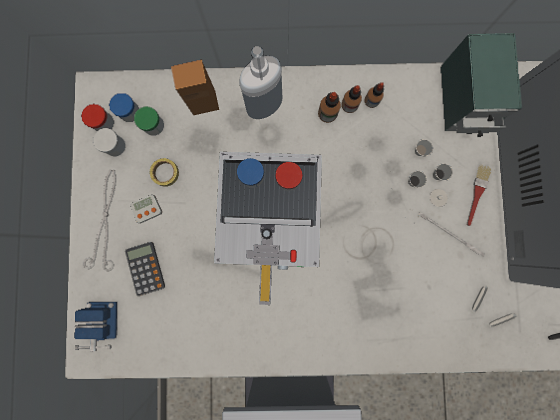

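View pics/scene0.png

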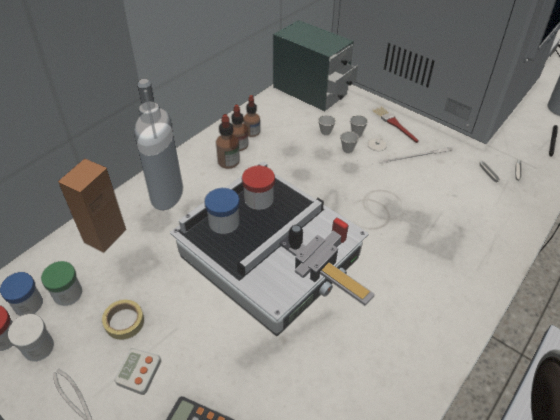

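The top view shows the shaker near pixels (215-320, 152-267), the knob at (266,233), the wedge tab at (293,256), blue lid (250,172) and red lid (289,175). I'll enlarge it for measuring.

```bash
cat > h.py <<'E'
import numpy as np,cv2
from station import r
def ray(n,uv,p=None):
    p=p or r.camera_params(n);K=p['camera_matrix'];E=np.array(p['extrinsics'])
    d=(np.array(uv,float)-[K[0][2],K[1][2]])/[K[0][0],K[1][1]]
    s=d.copy()
    for _ in range(20): s=d/(1+p['k1']*(s@s))
    R=E[:3,:3];return -R.T@E[:3,3],R.T@np.r_[s,1]
def atz(n,uv,z,p=None):
    c,d=ray(n,uv,p);return c+d*(z-c[2])/d[2]
def proj(n,X,p=None):
    p=p or r.camera_params(n);K=p['camera_matrix'];E=np.array(p['extrinsics'])
    q=E[:3,:3]@X+E[:3,3];s=q[:2]/q[2];s=s*(1+p['k1']*(s@s));return s*K[0][0]+[K[0][2],K[1][2]]
def tri(a,b):
    A=[];y=[]
    for n,uv in(a,b):
        c,d=ray(n,uv);d/=np.linalg.norm(d);P=np.eye(3)-np.outer(d,d);A.append(P);y.append(P@c)
    return np.linalg.lstsq(np.vstack(A),np.hstack(y),rcond=None)[0]
E
python3 - <<'E'
import cv2
a=cv2.imread('pics/top0.png')[145:275,205:335];a=cv2.resize(a,None,fx=4.6,fy=4.6,interpolation=cv2.INTER_CUBIC)
cv2.imwrite('pics/topc.png',a)
a=cv2.imread('pics/scene0.png')[160:325,165:385];a=cv2.resize(a,None,fx=3.6,fy=3.6,interpolation=cv2.INTER_CUBIC)
cv2.imwrite('pics/scenec.png',a)
E
```

```text
(no output)
```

View pics/topc.png

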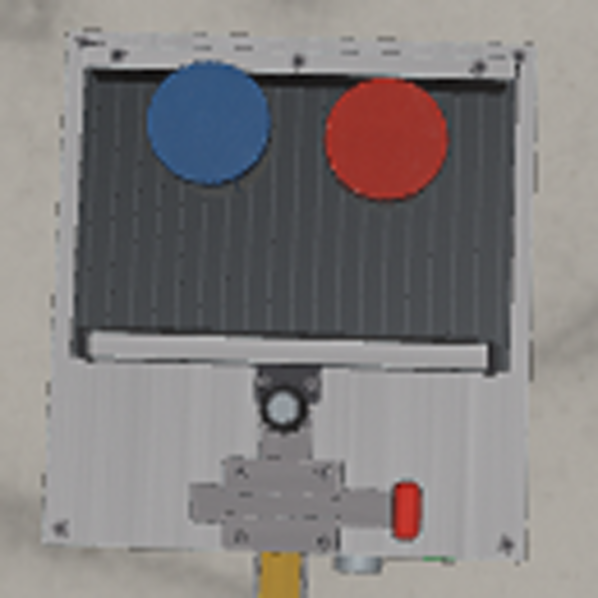

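View pics/scenec.png

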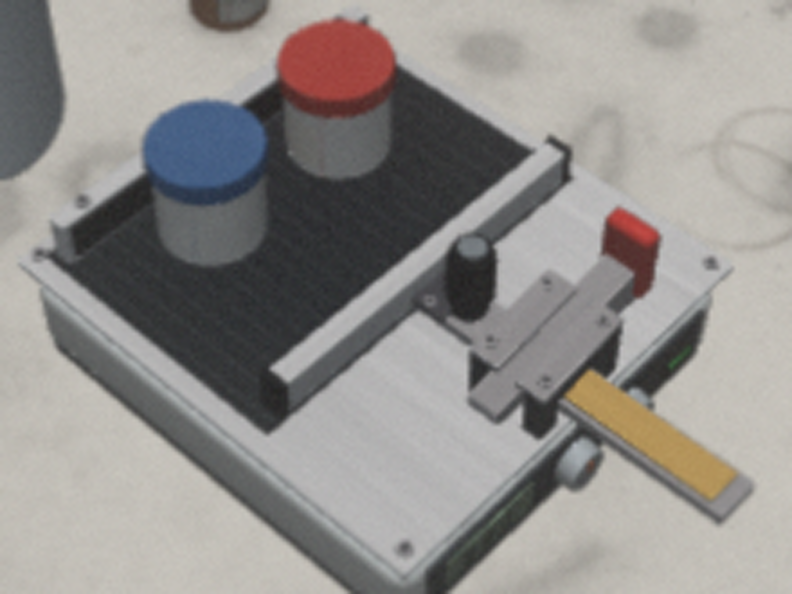

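Run:
```python
from h import *
np.set_printoptions(precision=4,suppress=True)
T=lambda x,y:((x+.5)/4.6-.5+205,(y+.5)/4.6-.5+145)
S=lambda x,y:((x+.5)/3.6-.5+165,(y+.5)/3.6-.5+160)
a=atz('top',T(118,55),.106);b=atz('top',T(478,67),.106)
c=atz('top',T(60,528),.077);d=atz('top',T(506,545),.077)
e=atz('top',T(90,334),.106);f=atz('top',T(490,344),.106)
for p,q in((a,b),(c,d),(e,f)):
  v=p-q;print(p,q,np.degrees(np.arctan2(-v[0],v[1])))
print('fence top front edge mid',atz('top',T(301,77),.106))
print('bar front',atz('top',T(290,339),.106))
print('bar back',atz('top',T(290,368),.106))
print('knob',atz('top',T(283,406),.131),tri(('top',T(283,406)),('scene',S(473,245))))
print('tab',atz('top',T(406,510),.134),tri(('top',T(406,510)),('scene',S(634,224))))
for n,t in(('blue',(208,123)),('red',(386,139))): print(n,atz('top',T(*t),.136))
print('block',atz('top',T(283,504),.116))
```

```text
[0.7218 0.1194 0.106 ] [ 0.7121 -0.05    0.106 ] -3.249028316941893
[0.5004 0.1526 0.077 ] [ 0.4882 -0.0589  0.077 ] -3.287709611752296
[0.5902 0.1333 0.106 ] [ 0.5816 -0.0519  0.106 ] -2.6335259099131987
fence top front edge mid [0.7092 0.0333 0.106 ]
bar front [0.5859 0.0405 0.106 ]
bar back [0.5724 0.0408 0.106 ]
knob [0.554  0.0432 0.131 ] [0.554  0.0432 0.1307]
tab [ 0.5068 -0.0106  0.134 ] [ 0.5067 -0.0107  0.1319]
blue [0.6822 0.0748 0.136 ]
red [ 0.6731 -0.0055  0.136 ]
block [0.5102 0.0446 0.116 ]
```

Request:
drive_tool --steps '[0,0,-0.12,0,0,0,1,0,0,-0.12,0,0,0,1,0,0,-0.12,0,0,0,1,0,0,-0.12,0,0,0,1,0,0,-0.12,0,0,0,1,0,0,-0.12,0,0,0,1,0,0,-0.12,0,0,0,1,0,0,-0.12,0,0,0,1,0,0,-0.12,0,0,0,0.6,0,0,-0.12,0,0,0,0.6]'

```text
time_s: 0.93
tcp_pos: [0.1952, -0.5934, 0.2409]
ee_rot: [[-0.047, -0.999, -0.0], [-0.999, 0.047, 0.001], [-0.001, 0.001, -1.0]]
wrist_force: [1.0, -0.9, 0.3]
gripper_width: 0.925
gripper_force: 0.0
```

```bash
cat >> h.py <<'E'
np.set_printoptions(precision=4,suppress=True)
def to(x,y,z):
    s=r.sense();R=np.array(s['ee_rot']);print('t',s['time_s'],'tcp',s['tcp_pos'],'w',s['gripper_width'],'gf',s['gripper_force'],'F',s['wrist_force'])
    print(R.tolist());print('shift tool',R.T@(np.array([x,y,z])-s['tcp_pos']))
E
python3 -c "
from h import *
to(.507,-.011,.17)"
```

```text
t 0.9333 tcp [ 0.1952 -0.5934  0.2409] w 0.9254460874676305 gf 0.0 F [ 1.0236 -0.9002  0.2786]
[[-0.04716520328985892, -0.9988869874810421, -0.0004794159723880357], [-0.9988863378669748, 0.04716456788719676, 0.0012599836180088332], [-0.0012359697932924562, 0.0005383094484589254, -0.999999091300391]]
shift tool [-0.5963 -0.284   0.0715]
```

Request:
drive_tool --steps '[0,0,0,-0.035,-0.0165,0,0.6,0,0,0,-0.035,-0.0165,0,0.6,0,0,0,-0.035,-0.0165,0,0.6,0,0,0,-0.035,-0.0165,0,0.6,0,0,0,-0.035,-0.0165,0,0.6,0,0,0,-0.035,-0.0165,0,0.6,0,0,0,-0.035,-0.0165,0,0.6,0,0,0,-0.035,-0.0165,0,0.6,0,0,0,-0.035,-0.0165,0,0.6,0,0,0,-0.035,-0.0165,0,0.6]'

```text
time_s: 1.77
tcp_pos: [0.3788, -0.251, 0.2414]
ee_rot: [[-0.053, -0.999, -0.0], [-0.999, 0.053, 0.0], [-0.0, 0.0, -1.0]]
wrist_force: [1.1, -0.5, -0.3]
gripper_width: 0.597
gripper_force: 0.0
```

Request:
drive_tool --steps '[0,0,0,-0.035,-0.0165,0,0.6,0,0,0,-0.035,-0.0165,0,0.6,0,0,0,-0.035,-0.0165,0,0.6,0,0,0,-0.035,-0.0165,0,0.6,0,0,0,-0.035,-0.0165,0,0.6,0,0,0,-0.035,-0.0165,0,0.6,0,0,0,-0.036,-0.02,0.02,0.6,0,0,0,0,0,0,0.6,0,0,0,0,0,0,0.6]'

```text
time_s: 2.52
tcp_pos: [0.5083, -0.0152, 0.2216]
ee_rot: [[-0.05, -0.999, -0.004], [-0.999, 0.05, -0.001], [0.001, 0.004, -1.0]]
wrist_force: [0.0, -1.0, -0.2]
gripper_width: 0.598
gripper_force: 0.0
```

```bash
python3 -c "
from h import *
to(.507,-.011,.12)
p=r.camera_params('wrist');cv2.imwrite('pics/w1.png',r.capture('wrist'))
np.savez('w1.npz',**{k:np.array(v) for k,v in p.items()})
print(proj('wrist',np.array([.507,-.011,.134]),p))"
```

```text
t 2.5167 tcp [ 0.5083 -0.0152  0.2216] w 0.5984551828407566 gf 0.0 F [ 0.0194 -1.0059 -0.2148]
[[-0.0501950941644761, -0.998732432614314, -0.003739059522657736], [-0.9987390154335817, 0.050198139759428884, -0.0007251313348842497], [0.0009119060145410239, 0.003697946590670637, -0.999992746782912]]
shift tool [-0.0043  0.0012  0.1016]
[281.9933 226.0181]
```

View pics/w1.png

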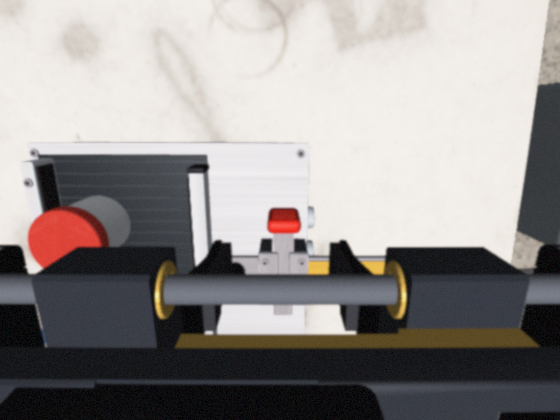

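Request:
drive_tool --steps '[0,0,0,-0.002,0.001,0.03,0.6,0,0,0,-0.002,0,0.03,0.6,0,0,0,0,0,0.03,0.6,0,0,0,0,0,0.01,0.3,0,0,0,0,0,0,0.2,0,0,0,0,0,0,0.2,0,0,0,0,0,0,0.2,0,0,0,0,0,0,0.2]'

```text
time_s: 3.23
tcp_pos: [0.5062, -0.013, 0.1248]
ee_rot: [[-0.054, -0.999, -0.003], [-0.999, 0.054, 0.0], [0.0, 0.003, -1.0]]
wrist_force: [-11.2, 2.6, 6.6]
gripper_width: 0.308
gripper_force: 5.2
```

Request:
drive_tool --steps '[0,0,0,0,0,0,0.0,0,0,0,0,0,0,0.0,0,0,0,0,0,0,0.0]'

```text
time_s: 3.48
tcp_pos: [0.5057, -0.013, 0.1248]
ee_rot: [[-0.054, -0.999, -0.003], [-0.999, 0.054, -0.0], [0.0, 0.003, -1.0]]
wrist_force: [-6.4, 2.0, 5.6]
gripper_width: 0.297
gripper_force: 30.0
```

Request:
drive_tool --steps '[0,0,0,0.002,0,-0.0003,0.0,0,0,0,0.002,0,-0.0003,0.0,0,0,0,0.002,0,-0.0003,0.0,0,0,0,0.002,0,-0.0003,0.0,0,0,0,0.002,0,-0.0003,0.0]'

```text
time_s: 3.9
tcp_pos: [0.5052, -0.0218, 0.1259]
ee_rot: [[-0.054, -0.999, -0.003], [-0.999, 0.054, 0.002], [-0.002, 0.003, -1.0]]
wrist_force: [-7.7, 6.1, 3.2]
gripper_width: 0.293
gripper_force: 30.0
```

Request:
drive_tool --steps '[0,0,0,0.002,0,-0.0003,0.0,0,0,0,0.002,0,-0.0003,0.0,0,0,0,0.002,0,-0.0003,0.0,0,0,0,0.002,0,-0.0003,0.0,0,0,0,0.002,0,-0.0003,0.0]'

```text
time_s: 4.32
tcp_pos: [0.5047, -0.0318, 0.1273]
ee_rot: [[-0.054, -0.999, -0.003], [-0.999, 0.054, 0.002], [-0.002, 0.003, -1.0]]
wrist_force: [-6.0, 6.0, 2.9]
gripper_width: 0.295
gripper_force: 30.0
```

Request:
drive_tool --steps '[0,0,0,0,0,0,0.6,0,0,0,0,0,0,0.6,0,0,0,0,0,0,0.6,0,0,0,0,0,-0.03,0.6,0,0,0,0,0,-0.03,0.6,0,0,0,-0.013,-0.013,0,0,0,0,0,-0.013,-0.013,0,0,0,0,0,-0.013,-0.012,0,0,0,0,0,0,0,0,0,0,0,0,0,0,0,0]'

```text
time_s: 5.15
tcp_pos: [0.5474, 0.0047, 0.1867]
ee_rot: [[-0.052, -0.999, 0.001], [-0.999, 0.052, 0.0], [-0.0, -0.001, -1.0]]
wrist_force: [-0.1, -0.7, -0.5]
gripper_width: 0.31
gripper_force: 0.0
```

```bash
python3 -c "
from h import *
to(.545,.005,.107)
a=r.capture('scene')[160:325,165:385]
cv2.imwrite('pics/s2.png',cv2.resize(a,None,fx=3.6,fy=3.6,interpolation=cv2.INTER_CUBIC))"
```

```text
t 5.15 tcp [0.5474 0.0047 0.1867] w 0.30996773221736273 gf 0.0 F [-0.0964 -0.692  -0.5201]
[[-0.052332906968823145, -0.9986289954866948, 0.0011816181394130642], [-0.9986296679596806, 0.05233314202242956, 0.0001688691752552031], [-0.00023047544475998598, -0.001171161515378697, -0.9999992876306334]]
shift tool [-0.0002  0.0025  0.0797]
```

View pics/s2.png

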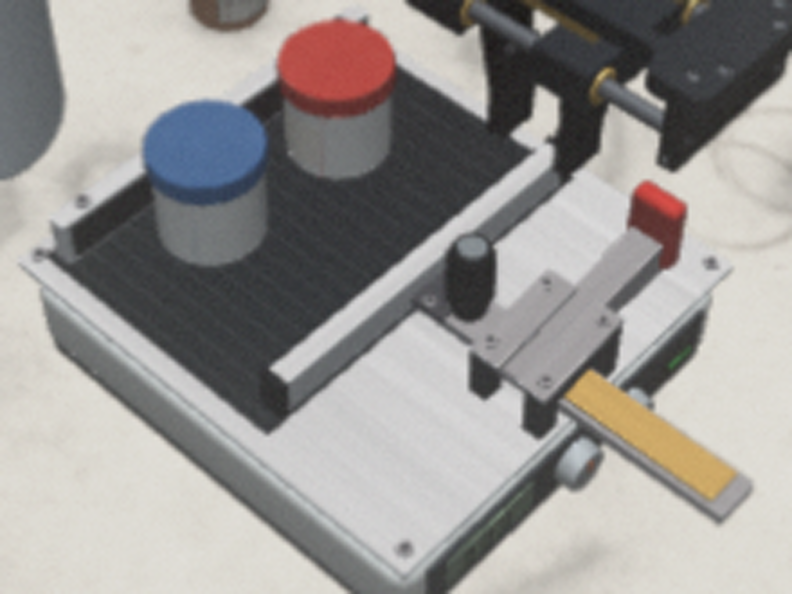

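The wedge is well back: its tab moved from about (634,224) to (660,200) in the crop. The bar is unmoved and both pots are standing. Next I push the bar with closed fingers.

Request:
drive_tool --steps '[0,0,0,0,0.002,0,0,0,0,0,0,0,0,0,0,0,0,0,0,0.02,0,0,0,0,0,0,0.03,0,0,0,0,0,0,0.03,0,0,0,0,0,0,0,0,0,0,0,0,0,0,0]'

```text
time_s: 5.78
tcp_pos: [0.5437, 0.0037, 0.1057]
ee_rot: [[-0.053, -0.999, -0.003], [-0.999, 0.053, -0.001], [0.002, 0.003, -1.0]]
wrist_force: [-0.9, 0.1, 0.9]
gripper_width: 0.002
gripper_force: 0.0
```

Request:
drive_tool --steps '[0,0,0,0,-0.004,0,0,0,0,0,0,-0.004,0,0,0,0,0,0,-0.004,0,0,0,0,0,0,-0.004,0,0,0,0,0,0,-0.004,0,0,0,0,0,0,-0.004,0,0,0,0,0,0,-0.004,0,0,0,0,0,0,-0.004,0,0]'

```text
time_s: 6.45
tcp_pos: [0.5768, 0.0026, 0.1063]
ee_rot: [[-0.053, -0.999, -0.001], [-0.999, 0.053, -0.0], [0.0, 0.001, -1.0]]
wrist_force: [-1.8, 0.2, 0.7]
gripper_width: 0.004
gripper_force: 0.8
```

Request:
drive_tool --steps '[0,0,0,0,-0.004,0,0,0,0,0,0,-0.004,0,0,0,0,0,0,-0.004,0,0,0,0,0,0,-0.004,0,0,0,0,0,0,-0.004,0,0]'

```text
time_s: 6.87
tcp_pos: [0.5969, 0.0015, 0.1063]
ee_rot: [[-0.053, -0.999, -0.0], [-0.999, 0.053, -0.0], [0.0, 0.0, -1.0]]
wrist_force: [-1.8, -0.2, 0.5]
gripper_width: 0.009
gripper_force: 0.8
```

Free sliding at about 2 N. Now slower.

Request:
drive_tool --steps '[0,0,0,0,-0.002,0,0,0,0,0,0,-0.002,0,0,0,0,0,0,-0.002,0,0,0,0,0,0,-0.002,0,0,0,0,0,0,-0.002,0,0,0,0,0,0,-0.002,0,0,0,0,0,0,-0.002,0,0]'

```text
time_s: 7.45
tcp_pos: [0.6106, 0.0009, 0.1062]
ee_rot: [[-0.053, -0.999, -0.0], [-0.999, 0.053, -0.0], [0.0, 0.0, -1.0]]
wrist_force: [-1.3, -0.9, 0.4]
gripper_width: 0.008
gripper_force: 0.8
```

Request:
drive_tool --steps '[0,0,0,0,-0.0015,0,0,0,0,0,0,-0.0015,0,0,0,0,0,0,-0.0015,0,0,0,0,0,0,-0.0015,0,0,0,0,0,0,-0.0015,0,0]'

```text
time_s: 7.87
tcp_pos: [0.6181, 0.0005, 0.1062]
ee_rot: [[-0.053, -0.999, -0.0], [-0.999, 0.053, -0.0], [0.0, 0.0, -1.0]]
wrist_force: [-1.4, 0.0, 0.5]
gripper_width: 0.006
gripper_force: 0.8
```

Request:
drive_tool --steps '[0,0,0,0,-0.0015,0,0,0,0,0,0,-0.0015,0,0,0,0,0,0,-0.0015,0,0,0,0,0,0,-0.0015,0,0]'

```text
time_s: 8.2
tcp_pos: [0.6241, 0.0002, 0.1063]
ee_rot: [[-0.053, -0.999, -0.0], [-0.999, 0.053, -0.0], [0.0, 0.0, -1.0]]
wrist_force: [-2.5, -0.5, 0.3]
gripper_width: 0.004
gripper_force: 1.1
```

Request:
drive_tool --steps '[0,0,0,0,-0.001,0,0,0,0,0,0,-0.001,0,0,0,0,0,0,-0.001,0,0]'

```text
time_s: 8.45
tcp_pos: [0.6269, 0.0001, 0.1063]
ee_rot: [[-0.053, -0.999, -0.001], [-0.999, 0.053, -0.0], [0.0, 0.001, -1.0]]
wrist_force: [-1.9, -1.3, 0.9]
gripper_width: 0.006
gripper_force: 1.1
```

Request:
drive_tool --steps '[0,0,0,0,-0.001,0,0,0,0,0,0,-0.001,0,0,0,0,0,0,-0.001,0,0]'

```text
time_s: 8.7
tcp_pos: [0.6298, -0.0001, 0.1063]
ee_rot: [[-0.053, -0.999, -0.001], [-0.999, 0.053, 0.0], [0.0, 0.001, -1.0]]
wrist_force: [-3.5, -0.2, 0.5]
gripper_width: 0.008
gripper_force: 1.5
```

Request:
drive_tool --steps '[0,0,0,0,-0.001,0,0,0,0,0,0,-0.001,0,0,0,0,0,0,-0.001,0,0]'

```text
time_s: 8.95
tcp_pos: [0.6315, -0.0002, 0.1063]
ee_rot: [[-0.053, -0.999, -0.004], [-0.999, 0.053, -0.0], [0.0, 0.004, -1.0]]
wrist_force: [-7.9, 1.0, 4.5]
gripper_width: 0.0
gripper_force: 4.3
```

```bash
python3 -c "
from h import *
a=r.capture('scene')[160:325,165:385]
cv2.imwrite('pics/s3.png',cv2.resize(a,None,fx=3.6,fy=3.6,interpolation=cv2.INTER_CUBIC))"
```

```text
(no output)
```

View pics/s3.png

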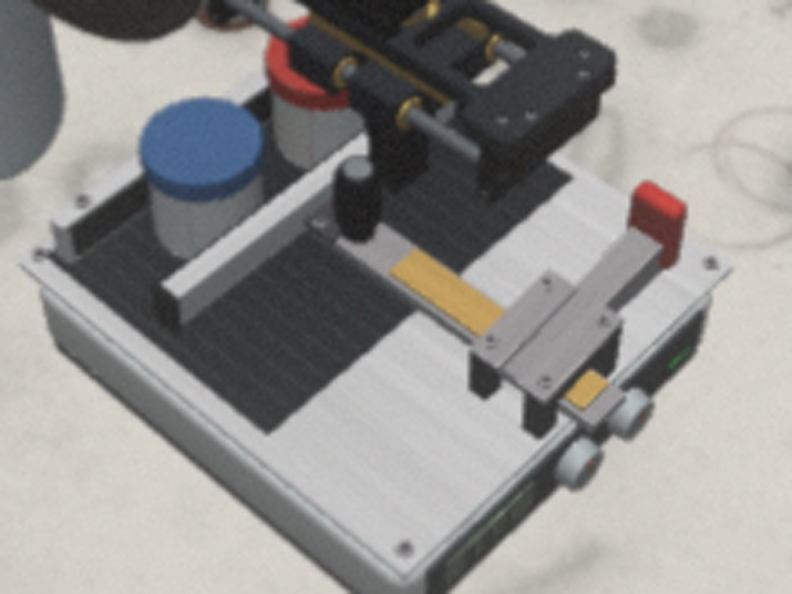

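The bar is up against both pots, which are standing, and the force is rising. I press a little more to confirm, then hold.

Request:
drive_tool --steps '[0,0,0,0,-0.001,0,0,0,0,0,0,-0.001,0,0,0,0,0,0,0,0,0,0,0,0,0,0,0,0]'

```text
time_s: 9.33
tcp_pos: [0.6316, -0.0003, 0.1063]
ee_rot: [[-0.053, -0.999, -0.008], [-0.999, 0.053, -0.0], [0.001, 0.008, -1.0]]
wrist_force: [-10.8, 1.9, 6.5]
gripper_width: 0.006
gripper_force: 5.6
```

Request:
drive_tool --steps '[0,0,0,0,0.006,0,0,0,0,0,0,0.007,0,0,0,0,0,0,0,-0.035,0,0,0,0,0,0,-0.035,0,0,0,0,0.016,0.025,0,0,0,0,0,0.016,0.025,0,0,0,0,0,0.017,0.025,0,0,0,0,0,0.017,0.025,0,0,0,0,0,0,0,0,0,0,0,0,0,0,0,0]'

```text
time_s: 10.17
tcp_pos: [0.5188, -0.0608, 0.1775]
ee_rot: [[-0.054, -0.999, 0.004], [-0.999, 0.054, 0.0], [-0.001, -0.004, -1.0]]
wrist_force: [0.4, 0.6, 0.0]
gripper_width: 0.011
gripper_force: 0.0
```

```bash
python3 -c "
from h import *
to(.505,-.06,.120)
a=r.capture('top')[145:275,205:335]
cv2.imwrite('pics/t4.png',cv2.resize(a,None,fx=4.6,fy=4.6,interpolation=cv2.INTER_CUBIC))"
```

```text
t 10.1667 tcp [ 0.5188 -0.0608  0.1775] w 0.010505388194608752 gf 0.0 F [0.3506 0.5501 0.0007]
[[-0.05363296017723888, -0.9985527973629236, 0.00397699148937275], [-0.9985605803247433, 0.0536346114326298, 0.0003096417006926811], [-0.0005224979796102827, -0.0039546599285721655, -0.9999920437987047]]
shift tool [-0.0001  0.014   0.0574]
```

View pics/t4.png

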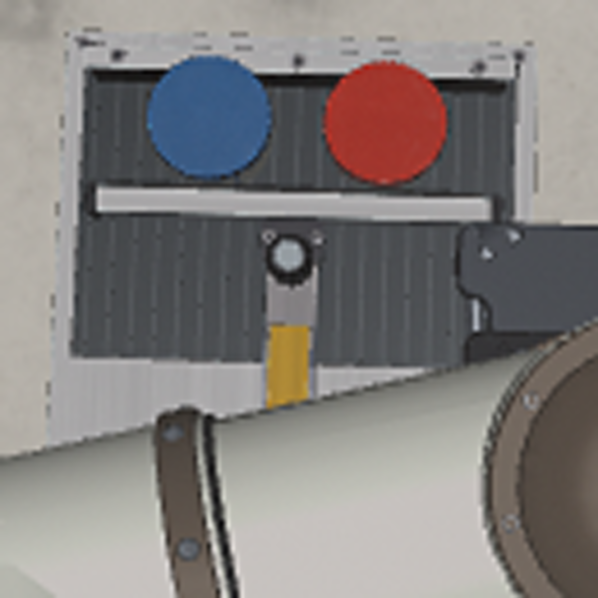

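Both pots now lie between bar and fence, with lid centres at (209,118) and (385,122) parallel to the fence. Now the wedge.

Request:
drive_tool --steps '[0,0,0,0,0.014,0,0,0,0,0,0,0,0.029,0,0,0,0,0,0,0.028,0,0,0,0,-0.004,0,0,0,0,0,0,-0.004,0,0,0,0,0,0,-0.004,0,0,0,0,0,0,-0.004,0,0,0]'

```text
time_s: 10.8
tcp_pos: [0.5074, -0.0432, 0.1208]
ee_rot: [[-0.052, -0.999, 0.003], [-0.999, 0.052, -0.001], [0.001, -0.003, -1.0]]
wrist_force: [2.7, -5.9, -3.5]
gripper_width: 0.008
gripper_force: 2.9
```

Request:
drive_tool --steps '[0,0,0,-0.003,0,0.0004,0,0,0,0,-0.003,0,0.0004,0,0,0,0,-0.003,0,0.0004,0]'

```text
time_s: 11.05
tcp_pos: [0.5078, -0.0347, 0.1196]
ee_rot: [[-0.052, -0.999, 0.004], [-0.999, 0.052, -0.001], [0.001, -0.004, -1.0]]
wrist_force: [2.7, -6.0, -2.3]
gripper_width: 0.007
gripper_force: 2.8
```

Request:
drive_tool --steps '[0,0,0,-0.002,0,0.0003,0,0,0,0,-0.002,0,0.0003,0,0,0,0,-0.002,0,0.0003,0]'

```text
time_s: 11.3
tcp_pos: [0.5081, -0.0288, 0.1188]
ee_rot: [[-0.052, -0.999, 0.004], [-0.999, 0.052, -0.001], [0.001, -0.004, -1.0]]
wrist_force: [2.5, -5.9, -2.7]
gripper_width: 0.0
gripper_force: 2.7
```

Request:
drive_tool --steps '[0,0,0,-0.0015,0,0.0002,0,0,0,0,-0.0015,0,0.0002,0]'

```text
time_s: 11.47
tcp_pos: [0.5082, -0.0262, 0.1185]
ee_rot: [[-0.052, -0.999, 0.004], [-0.999, 0.052, -0.001], [0.001, -0.004, -1.0]]
wrist_force: [2.8, -8.9, -1.9]
gripper_width: 0.003
gripper_force: 4.4
```

Request:
drive_tool --steps '[0,0,0,-0.001,0,0.0001,0,0,0,0,-0.001,0,0.0001,0]'

```text
time_s: 11.63
tcp_pos: [0.5082, -0.0249, 0.1183]
ee_rot: [[-0.052, -0.999, 0.003], [-0.999, 0.052, -0.002], [0.002, -0.004, -1.0]]
wrist_force: [3.8, -12.6, -1.0]
gripper_width: 0.005
gripper_force: 5.7
```

Tightening; push on to about 20-25 N.

Request:
drive_tool --steps '[0,0,0,-0.001,0,0.0001,0,0,0,0,-0.001,0,0.0001,0,0,0,0,-0.001,0,0.0001,0]'

```text
time_s: 11.88
tcp_pos: [0.5083, -0.0228, 0.1182]
ee_rot: [[-0.052, -0.999, 0.003], [-0.999, 0.052, -0.004], [0.004, -0.003, -1.0]]
wrist_force: [5.0, -16.6, -2.0]
gripper_width: 0.004
gripper_force: 7.8
```

Request:
drive_tool --steps '[0,0,0,-0.001,0,0.0001,0,0,0,0,-0.001,0,0.0001,0,0,0,0,0,0,0,0]'

```text
time_s: 12.13
tcp_pos: [0.5084, -0.0214, 0.1181]
ee_rot: [[-0.052, -0.999, 0.003], [-0.999, 0.052, -0.005], [0.004, -0.003, -1.0]]
wrist_force: [4.1, -17.5, -1.0]
gripper_width: 0.005
gripper_force: 8.2
```

Request:
drive_tool --steps '[0,0,0,-0.001,0,0.0001,0,0,0,0,-0.001,0,0.0001,0,0,0,0,-0.001,0,0.0001,0,0,0,0,0,0,0,0]'

```text
time_s: 12.47
tcp_pos: [0.5085, -0.0192, 0.1179]
ee_rot: [[-0.052, -0.999, 0.002], [-0.999, 0.052, -0.006], [0.006, -0.003, -1.0]]
wrist_force: [4.6, -20.0, -0.6]
gripper_width: 0.008
gripper_force: 10.0
```

Request:
drive_tool --steps '[0,0,0,-0.001,0,0.0001,0,0,0,0,-0.001,0,0.0001,0,0,0,0,0,0,0,0]'

```text
time_s: 12.72
tcp_pos: [0.5085, -0.0178, 0.1178]
ee_rot: [[-0.052, -0.999, 0.002], [-0.999, 0.052, -0.007], [0.006, -0.002, -1.0]]
wrist_force: [5.1, -22.3, -1.2]
gripper_width: 0.002
gripper_force: 11.2
```

Request:
drive_tool --steps '[0,0,0,-0.001,0,0.0001,0,0,0,0,-0.001,0,0.0001,0,0,0,0,0,0,0,0,0,0,0,0,0,0,0]'

```text
time_s: 13.05
tcp_pos: [0.5086, -0.0163, 0.1176]
ee_rot: [[-0.052, -0.999, 0.002], [-0.999, 0.052, -0.007], [0.007, -0.002, -1.0]]
wrist_force: [5.0, -25.5, -0.3]
gripper_width: 0.004
gripper_force: 12.3
```

Request:
drive_tool --steps '[0,0,0,0.003,0,0,0,0,0,0,0.005,0,0,0,0,0,0,0.01,0,0,0,0,0,0,0.03,0,0,0,0,0,0,0,0,-0.04,0,0,0,0,0.03,0,-0.04,0,0,0,0,0.04,0,0,0,0,0,0,0.04,0,0,0,0,0,0,0.04,0,0,0,0,0,0,0,0,0,0]'

```text
time_s: 13.88
tcp_pos: [0.4968, -0.2092, 0.1897]
ee_rot: [[-0.059, -0.998, 0.002], [-0.998, 0.059, -0.001], [0.001, -0.002, -1.0]]
wrist_force: [0.2, -0.0, 0.7]
gripper_width: 0.005
gripper_force: 0.0
```

```bash
python3 -c "
from h import *
a=r.capture('scene')[160:325,165:385]
cv2.imwrite('pics/s5.png',cv2.resize(a,None,fx=3.6,fy=3.6,interpolation=cv2.INTER_CUBIC))
print(r.sense()['tcp_pos'],r.sense()['wrist_force'])"
```

```text
[ 0.4969 -0.2071  0.1893] [0.3418 0.8432 0.2837]
```

View pics/s5.png

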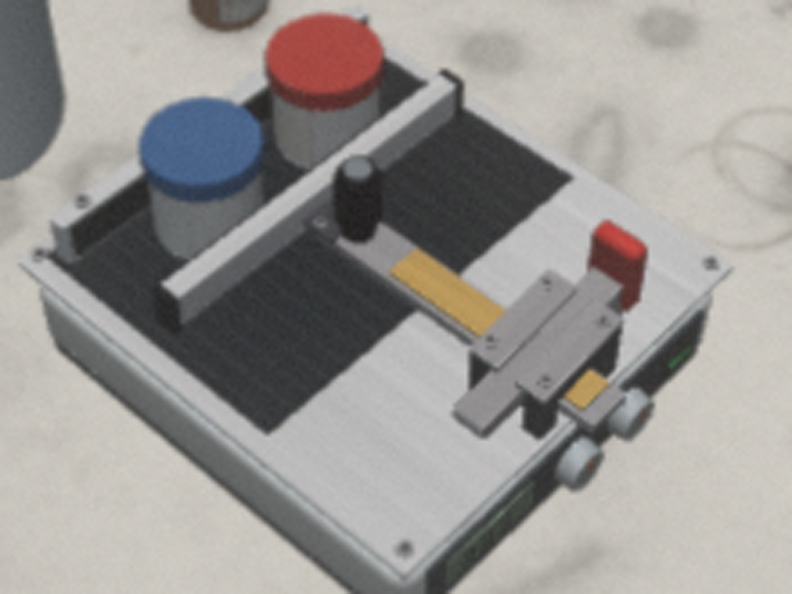

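The wedge is in deep: its tab top sits at about (619,238), beyond where it started at (634,224). The bar is unmoved, both pots stand against the fence, and the arm is clear, so I hand the job in.

```bash
python3 -c "
from station import r
print(r.finish_job())"
```

```text
the job is handed in; nothing more can be done
None
```

The job is handed in at about 14 s: both pots stand clamped between bar and fence, and the wedge was pushed in with about 25 N, then released with the arm clear; `finish_job()` gave no verdict, so the result is unconfirmed.

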